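# Empty the spent-battery hopper into the catch tray

### The job

First slide the blue catch tray squarely under the spent-battery hopper, and only then give the yellow latch bar its quarter turn clockwise and swing the trap door wide open (the red lever works it), so that all three batteries drop into the tray. Then swing the trap door fully shut and turn the latch bar all the way back to lock it, leaving the tray with the batteries flat on the desk under the hopper. Do not disturb the mug, flask, board eraser or stapler.

Things in the scene. Friction and masses are not known exactly. Their poses are not given: they have to be found in the camera images.
- hopper: Fixed white open-topped bin, 94 (x) by 72 mm (y), on two 18 mm square posts (x +78, y +-34); origin on the desk; x points from the latch side to the posts, y to the lever side, z up. Walls x -49..+45, y +-36, 165 to 240 mm high; floor = trap door. A slotted apron under the front wall (x -49..-45) reaches down to 105 mm. Foot plate x +69..+115, y +-65, 12 mm high.
- tray_place (a point): Point on the desk under the middle of the drop zone, where the tray's centre belongs (12 mm to -x of the hopper's origin; axes as the hopper's). The space beneath is free: the tray goes in along +y, from the side opposite the lever, its handle left sticking out to -y.
- tray_center (a point): Blue open catch tray, loose, about 0.35 kg, 124 (x) by 134 (y) by 55 mm high, walls and floor 4 mm; this point is its centre, 27.5 mm above the desk when flat. z up, -y towards its black handle. It belongs turned like the hopper, its centre over tray_place within about 25 mm.
- tray_grip (a point): Grip point on the tray's black handle: a level bar 20 mm wide (x), 18 mm high, sticking out 111 mm from the tray's -y wall; this point is in the bar, 137 mm to -y of the tray's centre, 41 mm above the desk (the bar's underside 32 mm). Axes as the tray's. Sliding the tray along the desk by it is easy.
- latch_grip (a point): Grip point of the yellow latch bar on top of a vertical spindle at the hopper's -x side (66 mm to -x of tray_place): bar 44 mm long (this point's x), 14 mm thick (y), from 264 to 302 mm above the desk; the point is on the spindle axis, 287 mm up. The point turns with the bar. Nothing within 90 mm is higher than 240 mm.
- latch (a joint): Angle of the latch bar, rad: 0 = locked (bar along the hopper's x, its brass cam under the door's red tongue, so that the door cannot open), grows clockwise seen from above to 1.57 = free (bar along y). Stops at both ends, stays where it is left (friction 0.04 N m). Starts within 0.2 of 0. Lock only with the door fully shut, else the cam meets the tongue.
- lever_grip (a point): Middle of the lever's red handle: a level round bar 16 mm in diameter along the hopper's y, 66 mm long (39 mm on the hopper side of this point, 27 mm beyond). It moves on a circle of radius 130 mm about the hinge line: door shut, it is 55 mm to +x of and 118 mm above it (281 mm up); opening takes it over the top towards -x, to 106 mm to -x of and 75 mm above it.
- trapdoor_hinge (a point): Fixed point on the trap door's hinge line (along the hopper's y axis), level in y with lever_grip, 163 mm above the desk, 38 mm to +x and 95 mm to +y of the hopper's origin. Axes as the hopper's.
- trapdoor (a joint): Angle of the trap door with its lever, rad: 0 = shut, against a stop; 1.4 = fully open, hanging down, its lowest edge 58 mm above the desk; beyond about 1.15 is wide open. The hinge is stiff (friction 0.3 N m, about 2.5 N at the handle): the door stays where it is left, loaded or not.
- cell_a_center (a point): Black-and-copper battery cell, 50 mm long, lying along its y axis on the closed trap door at the start; this point is its centre. 26 mm in diameter, about 65 g.
- cell_b_center (a point): Thin grey-and-copper battery cell, 50 mm long, lying along its y axis on the closed trap door at the start; this point is its centre. 14.6 mm in diameter, about 25 g.
- cell_c_center (a point): Green-and-copper battery cell, 50 mm long, lying along its y axis on the closed trap door at the start; this point is its centre. 26 mm in diameter, about 65 g.
- mug: Bystander: red mug, 82 mm across, 92 mm high; origin under its centre.
- flask: Bystander: tall clear flask with a blue cap, 88 mm across, 200 mm high; origin under its centre.
- eraser: Bystander: blue and grey whiteboard eraser, 50 by 130 by 34 mm, long along its y; origin under its centre.
- stapler: Bystander: black stapler, 35 by 130 by 47 mm, long along its y; origin under its centre.
Not all that is in view belongs to the job. What is shaped like the part that bears cell_c_center but brown or turquoise is not meant.

How it is judged:
By the outcome, as a careful person would: the job done as asked, in the order asked, and still so for the second after the job is handed in, with the robot touching nothing.
It also fails if it takes over 72 s, if anything falls off the work surface, if the arm or the gripper's body presses on something with over 40 N, if the wrist force passes 120 N, or if a joint passes its speed limit or range.

### The arm

A 7-joint arm with a two-finger parallel gripper is mounted at the origin on the work surface. World frame = base frame: x ahead of the robot, y to its left, z up, the work surface at z = 0. Lengths are in m, angles in rad, forces in N, time in s.
With the tool pointing down it reaches from about 0.4 to 0.875 m from the base axis. Payload 19.3 kg.
Tool frame: the origin (TCP) lies midway between the tips of the shut fingers; the grasp point (between the pads) lies 19 mm behind it (bot.pinch_z is the distance from the TCP to the grasp point, in m); z points along the fingers, y is the line along which they close (so a half turn about z gives the same grasp; the last joint's range is limited). The gripper opens to 85 mm and grips with 20 to 120 N. Pads are 22 mm wide; open, the fingers measure 114 mm over their backs; the gripper's body (76 mm by 85 mm) begins 54 mm behind the grasp point. The pads swing forward as they close: fully open they stand 13 mm farther back than shut.
Start: joints at [-1.303, 0.521, -0.036, 1.599, 0.021, 1.021, -0.113], TCP at [0.207, 0.59, 0.204] pointing down, gripper open.
Joint ranges: [-2.91, 2.91], [-0.3, 2.13], [-1.5, 1.42], [0.17, 2.43], [-1.26, 4.41], [0.16, 1.93], [-2.52, 2.52]. Speed limits (rad/s): [1.89, 1.89, 2.39, 2.39, 3.01, 3.01, 3.01].

### API

Orientations are given as [roll, pitch, yaw] about the fixed x, y, z axes, in that order (R = Rz(yaw) Ry(pitch) Rx(roll)).
In Python, from workcell import observe, viewer, bot gives the robot as it stands. The module is installed in compiled form; this text tells all that it offers.
- The arm moves only by the tool play_rows, never from a script. Its argument "motion" is a list of rows, each a list of 7 numbers: the shift along the tool's x, y, z in cm, then the turn, a rotation vector about the tool's x, y, z in rad, then the opening, from -1 (shut) to 1 (fully open), so that 0 is half open. A call has exactly 5 rows; each row is the pose to reach, as a shift and turn from the pose commanded when the call began, along the tool's axes at that moment; what a row does not reach only later rows make up. A row lasts 1/10 s, in which the tool goes at most 50 mm and 8.59 degrees, less where a joint would pass 70% of its speed; a pose out of reach is approached as far as the arm can. A call with a gripper value outside its range is refused whole. The fingers move at their own pace and stop on an object; "squeeze" is the grip in N (left out, the last holds). Time passes only in rows, so rows that repeat a pose let the fingers close, or fill a call up. It gives the time, the measured TCP pose, the force, the opening and the grip force at its end, in the units of the state.
- observe(): the state, without advancing time (a new reading comes with each control period).
- viewer.grab_frame(name): name is "scene" or "top"; returns (picture, depth): 384x512x3 uint8, red, green, blue; 384x512 float32, m along the optical axis (not along the pixel's ray), 0 where there is no reading.
- viewer.camera_info(name): a dict with "fx", "fy", "cx", "cy" (pixels), "R" (3x3) and "t" (3): a world point X has camera coordinates R X + t. Camera axes: x right, y down, z forward; pixel columns grow to the right and rows downward; lengths in m; the calibration is good to about 2 mm. A picture is of the moment at which its call begins. camera_info takes no time and is no camera call.
- bot.job_done(): hands the job in; it is judged then, once.
The state is a dict: "clock": time; "qpos": joint angles; "qd": joint speeds; "joint_efforts": joint torques, N m; "position": TCP position; "tool_rot": TCP orientation; "force": force on the tool from outside, world axes, zero at the start; "moment": the same for the moment, N m; "grip_width": finger opening in m; "finger_force": force on a finger pad.
Only numpy, scipy, OpenCV 4.12 (cv2) and the standard library are available. Lean on these libraries where they do the work, as an engineer would, in place of code of your own. Each camera call takes 0.05 s, during which the arm holds its last target. There are 200 camera calls.

## Working session

There is one attempt and no reset: what is moved stays moved. The work goes in short steps, Python scripts to look and compute and a tool call to move; the robot and the scene stay as the last step left them, time stands still between calls to the robot, and variables do not carry over. Pictures are saved under pics/ and viewed, at most 10 in all, crops included, and the job is handed in when it is done.

Besides the shell and the picture viewer there is one more tool, called as name(argument=value, ...) on one line, values as JSON. play_rows: Moves the arm, as the interface text tells. Its arguments: {"type":"object","properties":{"motion":{"type":"array"},"squeeze":{"type":"number"}},"required":["motion"]}

```bash
mkdir -p pics; cat > h.py <<'E'
import numpy as np, cv2
from workcell import observe, viewer, bot
from scipy.spatial.transform import Rotation as Ro
def snap(n):
    p,d=viewer.grab_frame(n); np.savez(f'{n}.npz',p=p,d=d); return p,d
def world(n,d):
    c=viewer.camera_info(n); v,u=np.indices(d.shape)
    P=np.stack([(u-c['cx'])/c['fx']*d,(v-c['cy'])/c['fy']*d,d],-1)
    return (P-np.array(c['t']))@np.array(c['R'])
E
python3 - <<'E'
from h import *
for n in ('scene','top'):
    p,d=snap(n); cv2.imwrite(f'pics/{n}0.png',cv2.resize(p[...,::-1],(800,600)))
    c=viewer.camera_info(n); print(n,c['fx'],-np.array(c['R']).T@np.array(c['t']),np.array(c['R'])[2])
s=observe(); print(s['position'],s['tool_rot'],s['qpos'],s['grip_width'],s['clock'],bot.pinch_z)
E
```

```text
scene 423.60706514428415 [1.102617   0.66799878 1.32036326] [-0.38114513 -0.46492316 -0.79910878]
top 469.4998629101932 [0.40899985 0.01740547 1.45758776] [ 0.12593953 -0.00747461 -0.99200976]
[0.20706577 0.58934605 0.2036779 ] [-3.14052571e+00  9.14419420e-05  2.80377414e+00] [-1.30318522  0.52197726 -0.03633218  1.59992623  0.02122072  1.02114563
 -0.11281098] 0.08526160523796751 0.1 0.0187
```

View pics/scene0.png

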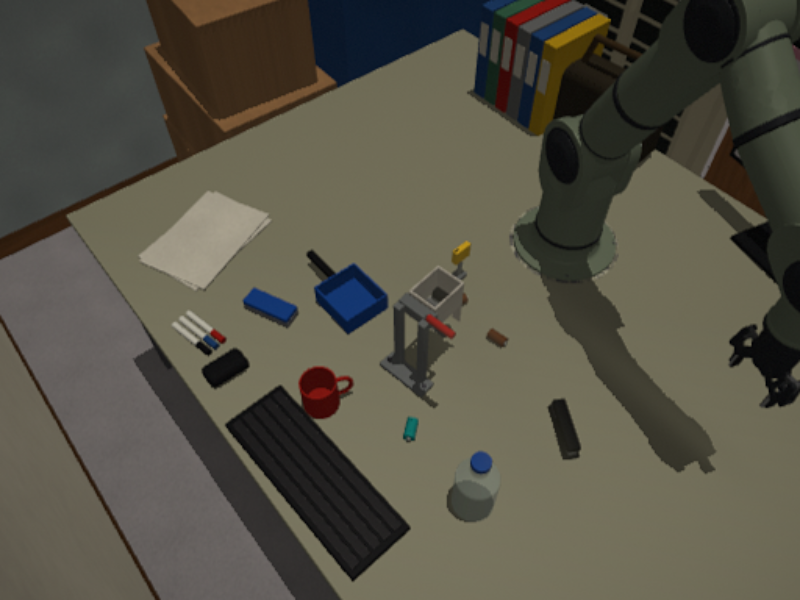

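View pics/top0.png

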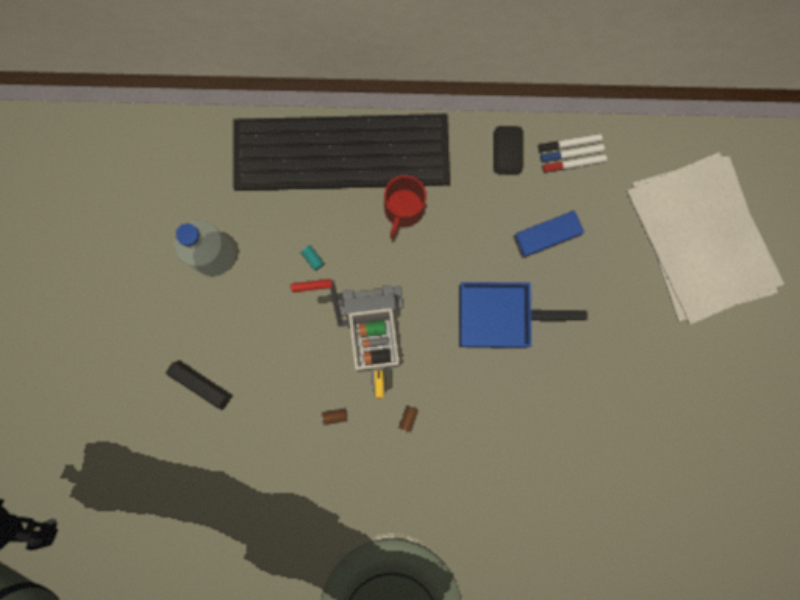

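The top view (800x600) shows:
- **Hopper:** (374,338), with the latch at (379,384), the red lever at (312,286) and the green cell c inside at (375,327).
- **Tray:** (495,315), with its handle at (560,315).
- **Bystanders:** mug (405,200), eraser (549,233), flask (200,245), stapler (199,385).
- **Things that could be mistaken for the parts I want:**
  - brown cells (334,416) and (409,418) and a turquoise cell (312,257), for cell c
  - the blue eraser, for the tray
  - the red mug and a red pen (555,167), for the lever
  - the black markers and mouse, for the handle

Next I'll measure these and check with one close crop.

```bash
cat > m.py <<'E'
from h import *
f=np.load('top.npz'); p,d=f['p'],f['d']; W=world('top',d)
hsv=cv2.cvtColor(p,cv2.COLOR_RGB2HSV); H,S,V=[hsv[...,i].astype(int) for i in range(3)]
v,u=np.indices(d.shape); u8,v8=u*1.5625,v*1.5625
def box(a,b,c,e): return (u8>a)&(u8<c)&(v8>b)&(v8<e)&(d>0)
def rep(n,m):
    P=W[m]; r=cv2.minAreaRect((P[:,:2]*1000).astype(np.float32)); print(n,len(P),'ctr',P[:,:2].mean(0).round(4),'z',np.percentile(P[:,2],[2,50,98]).round(3),'rect',np.round(r[0],1),np.round(r[1],1),round(r[2],1))
z=W[...,2]
if __name__=='__main__':
    blue=(H>100)&(H<130)&(S>120)
    rep('tray rim',box(440,260,550,370)&blue&(z>.045)); rep('handle',box(533,300,600,330)&(V<60)&(z>.03))
    rep('hopper rim',box(330,280,420,380)&(z>.225)&(z<.25)&(S<60)); rep('posts/foot',box(330,270,420,320)&(z<.03)&(z>.006))
    rep('lever',box(280,270,335,300)&((H<8)|(H>172))&(S>120)&(z>.2))
    rep('latch',box(365,360,400,410)&(H>18)&(H<35)&(S>120)&(z>.24))
    rep('mug',box(380,160,430,225)&(S>120)&(z>.08)); rep('eraser',box(500,200,600,260)&blue); rep('stapler',box(150,350,240,420)&(z>.02))
    rep('flask',box(160,210,240,280)&(z>.05))
    cv2.imwrite('pics/crop1.png',cv2.resize(p[160:275,160:390,::-1],None,fx=3.4,fy=3.4,interpolation=cv2.INTER_CUBIC))
E
python3 m.py
```

```text
tray rim 175 ctr [ 0.5636 -0.1969] z [0.047 0.056 0.063] rect [ 570.8 -191.9] [121.3 134.1] 0.5
handle 195 ctr [ 0.5711 -0.3162] z [0.044 0.051 0.057] rect [ 571.2 -316.3] [15.7 98.2] 1.3
hopper rim 602 ctr [0.5457 0.0481] z [0.226 0.233 0.245] rect [523.9  51.6] [135.5 103.1] 9.0
posts/foot 254 ctr [0.608  0.0373] z [0.006 0.012 0.019] rect [611.3  38.6] [171.3  97.2] 89.9
lever 145 ctr [0.584  0.1407] z [0.28  0.288 0.294] rect [584.5 140.1] [12.9 65.6] 8.8
latch 86 ctr [0.4293 0.0285] z [0.299 0.303 0.308] rect [429.2  29.4] [39.  12.3] 1.4
mug 165 ctr [ 0.7869 -0.012 ] z [0.081 0.092 0.099] rect [789.8 -10.7] [80.6 80.5] 26.1
eraser 600 ctr [ 0.7359 -0.3011] z [0.029 0.036 0.042] rect [ 736.4 -301. ] [ 46.5 128. ] 22.8
stapler 441 ctr [0.4256 0.3802] z [0.032 0.042 0.05 ] rect [425.4 381.6] [124.6  31.4] 58.3
flask 912 ctr [0.6743 0.3583] z [0.057 0.14  0.203] rect [681.9 367.3] [81.6 87.4] 56.5
```

View pics/crop1.png

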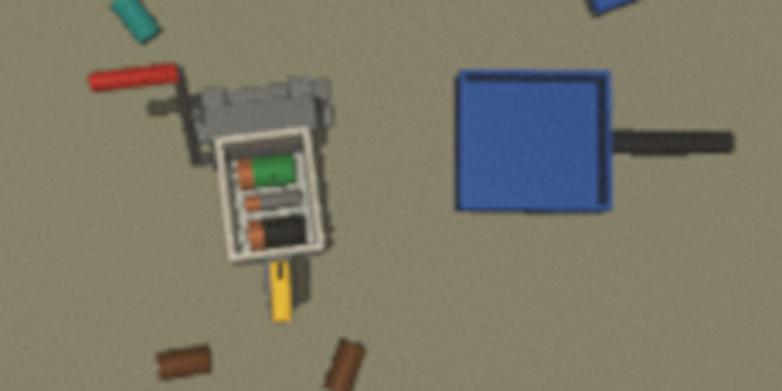

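The crop confirms my choices: the tray with its black handle (673,142), the lever (133,77), the yellow latch (281,290) and the green cell (270,170) inside the hopper. The brown and turquoise cells are decoys lying on the desk. Next I'll refine the hopper frame using the rim corners.

```bash
cat >> h.py <<'E'
def ray(n,uv,z):
    c=viewer.camera_info(n); R=np.array(c['R']); C=-R.T@np.array(c['t'])
    g=R.T@np.array([(uv[0]-c['cx'])/c['fx'],(uv[1]-c['cy'])/c['fy'],1.]); return C+g*(z-C[2])/g[2]
def pose(p,psi): return np.array(p),Ro.from_euler('xyz',[np.pi,0,psi])
def rows(a,b):
    "shift cm, rotvec of pose b in tool axes of a"
    return np.r_[a[1].inv().apply(b[0]-a[0])*100,(a[1].inv()*b[1]).as_rotvec()].round(2)
def now():
    s=observe(); return np.array(s['position']),Ro.from_euler('xyz',s['tool_rot'])
E
python3 - <<'E'
from h import *
C=np.array([ray('top',(160+a/3.4-.35,160+b/3.4-.35),.240)[:2] for a,b in [(217,140),(306,128),(323,248),(232,260)]])
print(C.round(4),C.mean(0))
for i in range(4): e=C[(i+1)%4]-C[i]; print(np.linalg.norm(e).round(4),np.degrees(np.arctan2(e[1],e[0])).round(1))
T=np.array([ray('top',(160+a/3.4-.35,160+b/3.4-.35),.055)[:2] for a,b in [(457,71),(610,71),(610,211),(457,211)]]);print(T.round(4),T.mean(0))
h=[ray('top',(160+a/3.4-.35,160+b/3.4-.35),.05)[:2] for a,b in [(615,141),(734,142)]];print(h)
a=now(); W=[pose((.35,.45,.40),np.radians(145)),pose((.50,.12,.40),np.radians(115)),pose((.571,-.329,.15),np.radians(91))]
for w in W: print(rows(a,w)); a=w
E
```

```text
[[ 0.5439  0.0796]
 [ 0.5545  0.0115]
 [ 0.4629 -0.0032]
 [ 0.4524  0.0657]] [0.50341053 0.03840449]
0.0689 -81.1
0.0929 -170.9
0.0698 98.6
0.0925 8.6
[[ 0.6305 -0.1227]
 [ 0.6334 -0.2591]
 [ 0.5086 -0.2585]
 [ 0.5059 -0.1237]] [ 0.569578   -0.19098641]
[array([ 0.57129663, -0.2642294 ]), array([ 0.57258636, -0.37025729])]
[-18.11  -8.43 -19.62  -0.     0.     0.27]
[-31.22 -18.43  -0.    -0.    -0.     0.52]
[-43.69 -12.54  25.     0.    -0.     0.42]
```

play_rows(motion=[[0,0,-4.5,0,0,0,1],[-3,-1,-8.5,0,0,0.1,1],[-6,-3,-12,0,0,0.15,1],[-9.5,-5,-15,0,0,0.2,1],[-13,-7,-18,0,0,0.27,1]])

```text
clock: 0.6
position: [0.3063, 0.4802, 0.3843]
tool_rot: [-3.141, -0.0, 2.532]
force: [1.2, -0.4, 0.4]
grip_width: 0.0853
finger_force: 0.0
```

play_rows(motion=[[-4,-2,0,0,0,0.1,1],[-8,-4,0,0,0,0.2,1],[-12,-6,0,0,0,0.3,1],[-16,-8,0,0,0,0.4,1],[-20,-10,0,0,0,0.5,1]])

```text
clock: 1.1
position: [0.4132, 0.2834, 0.3831]
tool_rot: [-3.141, -0.0, 2.03]
force: [1.3, 1.4, 0.5]
grip_width: 0.0852
finger_force: 0.0
```

```bash
cat > to.py <<'E'
import sys; from h import *
# to.py x y z psi_deg : rows from measured pose
v=list(map(float,sys.argv[1:])); s=observe()
print(s['clock'],np.round(s['position'],4),np.round(s['tool_rot'],3),np.round(s['qpos'],2),'F',np.round(s['force'],1),round(s['grip_width'],3))
print(rows(now(),pose(v[:3],np.radians(v[3]))))
E
python3 to.py .571 -.329 .15 91
```

```text
1.1 [0.4132 0.2834 0.3831] [-3.141 -0.     2.03 ] [-0.94  0.17  0.26  1.66 -0.04  1.32 -0.21] F [1.3 1.4 0.5] 0.085
[-61.9  -12.98  23.31  -0.    -0.     0.44]
```

play_rows(motion=[[-4.5,-1,0,0,0,0.05,1],[-9,-2,0,0,0,0.1,1],[-13.5,-3,0,0,0,0.15,1],[-18,-4,0,0,0,0.2,1],[-22.5,-5,0,0,0,0.24,1]])

```text
clock: 1.6
position: [0.4685, 0.0597, 0.3832]
tool_rot: [3.141, -0.0, 1.792]
force: [1.4, 1.2, 0.2]
grip_width: 0.0854
finger_force: 0.0
```

play_rows(motion=[[-4.5,0,0,0,0,0.05,1],[-9,0,0,0,0,0.1,1],[-13.5,0,0,0,0,0.15,1],[-18,0,0,0,0,0.2,1],[-22.5,0,0,0,0,0.2,1]])

```text
clock: 2.1
position: [0.5183, -0.1595, 0.3831]
tool_rot: [-3.142, -0.0, 1.592]
force: [1.4, 0.6, 0.7]
grip_width: 0.0857
finger_force: 0.0
```

```bash
python3 to.py .571 -.329 .10 91
```

```text
2.1 [ 0.5183 -0.1595  0.3831] [-3.142 -0.     1.592] [-0.29  0.28  0.64  1.58 -0.17  1.34  0.39] F [1.4 0.6 0.7] 0.086
[-17.07   4.9   28.31  -0.    -0.     0.  ]
```

play_rows(motion=[[-4,1.2,1,0,0,0,1],[-8,2.4,3,0,0,0,1],[-12,3.6,6,0,0,0,1],[-16,4.9,8,0,0,0,0.3],[-17.1,4.9,12,0,0,0,0.1]])

```text
clock: 2.6
position: [0.5716, -0.3324, 0.2627]
tool_rot: [3.141, 0.003, 1.591]
force: [0.4, -1.1, -0.4]
grip_width: 0.0589
finger_force: 0.0
```

play_rows(motion=[[0,0,4.5,0,0,0,0.1],[0,0,9,0,0,0,0.1],[0,0,13,0,0,0,0.1],[0,0,16.3,0,0,0,0.1],[0,0,16.3,0,0,0,0.1]])

```text
clock: 3.1
position: [0.569, -0.3262, 0.0959]
tool_rot: [-3.135, -0.003, 1.594]
force: [-1.7, 0.6, 0.7]
grip_width: 0.0468
finger_force: 0.0
```

```bash
python3 to.py .571 -.329 .022 91; python3 - <<'E'
from h import *
p,d=snap('top'); q,_=snap('scene')
a=cv2.resize(p[160:275,240:400,::-1],(400,288));b=cv2.resize(q[130:245,160:320,::-1],(400,288)); cv2.imwrite('pics/g1.png',np.hstack([a,b]))
E
```

```text
3.1 [ 0.569  -0.3262  0.0959] [-3.135e+00 -3.000e-03  1.594e+00] [ 0.12  0.76  0.51  1.61 -0.45  0.89  0.82] F [-1.7  0.6  0.7] 0.047
[-0.31  0.24  7.39 -0.01 -0.    0.01]
```

View pics/g1.png

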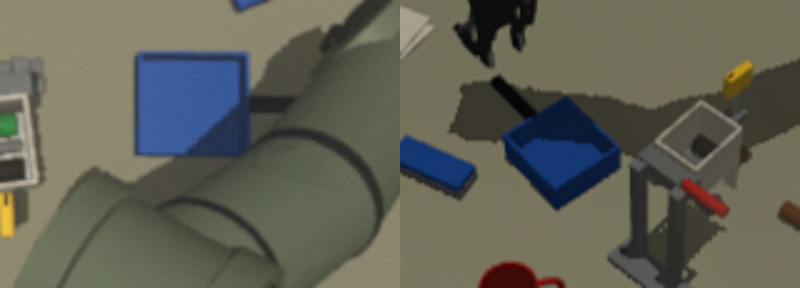

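The gripper hangs over the handle end (right view, around 495,70), and the tray hasn't moved. I'll go down and grip.

play_rows(motion=[[0,0.2,3.5,0,0,0,0.1],[0,0.2,6.5,0,0,0,0.1],[0,0.2,7.4,0,0,0,0.1],[0,0.2,7.4,0,0,0,-0.5],[0,0.2,7.4,0,0,0,-0.8]], squeeze=40)

```text
clock: 3.7
position: [0.5742, -0.3284, 0.0284]
tool_rot: [3.139, 0.001, 1.594]
force: [-0.1, 0.0, 0.1]
grip_width: 0.0186
finger_force: 0.0
```

play_rows(motion=[[0,0,0,0,0,0,-0.9],[0,0,0,0,0,0,-0.9],[0,0,0,0,0,0,-0.9],[0,0,0,0,0,0,-0.9],[0,0,0,0,0,0,-0.9]])

```text
clock: 4.2
position: [0.5732, -0.3276, 0.0263]
tool_rot: [3.141, 0.0, 1.594]
force: [-0.1, 0.3, -0.9]
grip_width: 0.004
finger_force: 0.0
```

```bash
python3 - <<'E'
from h import *
O=np.array([.5055,.039]);y=np.radians(8.5);X=np.array([np.cos(y),np.sin(y)]);Y=np.array([-X[1],X[0]])
g=lambda hx,hy:tuple(O+hx*X+hy*Y)+(.022,)
s=observe();print(s['clock'],s['position'],s['tool_rot'],s['grip_width'],s['finger_force'],s['force'])
a=now(); dy=-.191-a[0][1]; print('grip offset',dy)
a0=a
for w in [pose(g(-.012,-dy*1-.12-2*dy+0),np.radians(98.5)) if 0 else pose(g(-.012,-.13-dy),np.radians(97.7)),pose(g(-.012,-dy),np.radians(97.7))]:
    print(w[0],rows(a,w)); a=w
E
```

```text
4.2 [ 0.57322613 -0.32760043  0.02629784] [3.14149615e+00 1.27023999e-05 1.59378833e+00] 0.003969535363217497 0.0 [-0.13645096  0.27883668 -0.91509049]
grip offset 0.1366004255933851
[ 0.53303786 -0.22644576  0.022     ] [10.21 -3.79  0.43  0.    0.   -0.11]
[ 0.51382264 -0.0978737   0.022     ] [13.   -0.18 -0.    0.    0.    0.  ]
```

The fingers closed to 4 mm, so they missed the handle. I'll look again.

```bash
python3 - <<'E'
from h import *
p,d=snap('top'); q,_=snap('scene')
a=cv2.resize(p[160:275,240:400,::-1],(400,288));b=cv2.resize(q[130:190,180:263,::-1],(400,288),interpolation=cv2.INTER_CUBIC); cv2.imwrite('pics/g2.png',np.hstack([a,b]))
E
```

```text
(no output)
```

View pics/g2.png

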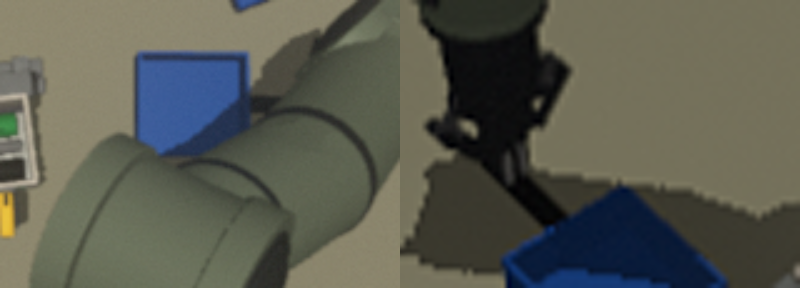

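```bash
python3 - <<'E'
from h import *
f=np.load('scene.npz');p,d=f['p'].copy(),f['d'];W=world('scene',d)
c=viewer.camera_info('scene')
def pr(X):
    q=np.array(c['R'])@X+np.array(c['t']);return q[0]/q[2]*c['fx']+c['cx'],q[1]/q[2]*c['fy']+c['cy']
big=cv2.resize(p[125:195,175:270,::-1],None,fx=8,fy=8,interpolation=cv2.INTER_CUBIC)
for X,col in [((.5732,-.3276,.0263),(0,0,255)),((.5715,-.371,.05),(0,255,0)),((.5713,-.264,.05),(0,255,0)),((.5732,-.3276,.05),(0,255,255))]:
    u,v=pr(np.array(X));cv2.circle(big,(int((u-175+.5)*8),int((v-125+.5)*8)),4,col,-1)
cv2.imwrite('pics/g3.png',big)
for v in range(150,180,3): print(v,[tuple((W[v,u]*1000).astype(int)) for u in range(183,212,4)])
E
```

```text
150 [(np.int64(562), np.int64(-494), np.int64(2)), (np.int64(549), np.int64(-484), np.int64(1)), (np.int64(605), np.int64(-333), np.int64(163)), (np.int64(597), np.int64(-317), np.int64(170)), (np.int64(581), np.int64(-316), np.int64(161)), (np.int64(566), np.int64(-313), np.int64(153)), (np.int64(539), np.int64(-331), np.int64(120)), (np.int64(530), np.int64(-316), np.int64(127))]
153 [(np.int64(569), np.int64(-485), np.int64(-4)), (np.int64(560), np.int64(-466), np.int64(5)), (np.int64(612), np.int64(-325), np.int64(158)), (np.int64(601), np.int64(-314), np.int64(159)), (np.int64(586), np.int64(-311), np.int64(152)), (np.int64(564), np.int64(-320), np.int64(130)), (np.int64(544), np.int64(-325), np.int64(111)), (np.int64(479), np.int64(-408), np.int64(-1))]
156 [(np.int64(581), np.int64(-465), np.int64(2)), (np.int64(628), np.int64(-328), np.int64(150)), (np.int64(615), np.int64(-322), np.int64(147)), (np.int64(544), np.int64(-429), np.int64(7)), (np.int64(586), np.int64(-314), np.int64(133)), (np.int64(563), np.int64(-327), np.int64(106)), (np.int64(550), np.int64(-319), np.int64(
[... 1985 characters left out ...]
, (np.int64(624), np.int64(-371), np.int64(4)), (np.int64(613), np.int64(-357), np.int64(7)), (np.int64(600), np.int64(-348), np.int64(6)), (np.int64(587), np.int64(-338), np.int64(5)), (np.int64(572), np.int64(-333), np.int64(0)), (np.int64(577), np.int64(-291), np.int64(41)), (np.int64(571), np.int64(-269), np.int64(57))]
177 [(np.int64(643), np.int64(-372), np.int64(0)), (np.int64(633), np.int64(-356), np.int64(5)), (np.int64(621), np.int64(-346), np.int64(5)), (np.int64(604), np.int64(-344), np.int64(-5)), (np.int64(597), np.int64(-323), np.int64(8)), (np.int64(584), np.int64(-315), np.int64(5)), (np.int64(570), np.int64(-307), np.int64(2)), (np.int64(581), np.int64(-254), np.int64(60))]
```

View pics/g3.png

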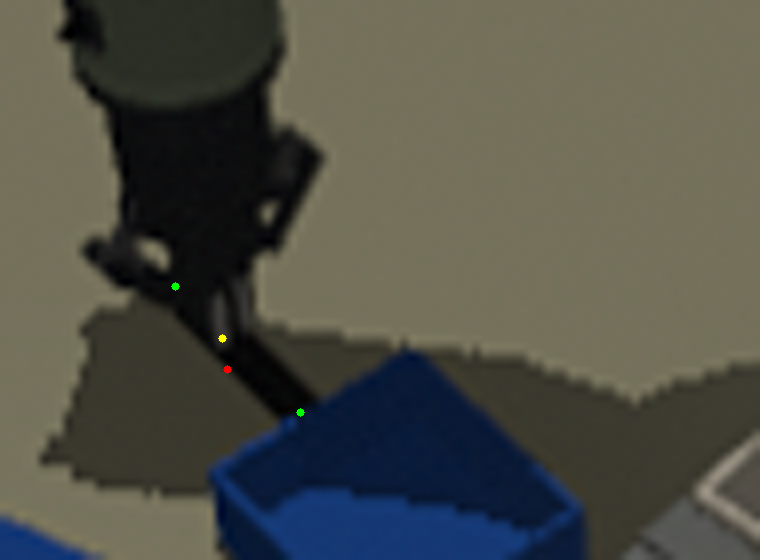

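play_rows(motion=[[0,0,0,0,0,0,0.2],[0,0,0,0,0,0,0.2],[0,0,0,0,0,0,0.2],[0,0,0,0,0,0,0.2],[0,0,0,0,0,0,0.2]])

```text
clock: 4.8
position: [0.5732, -0.3276, 0.0262]
tool_rot: [3.142, 0.0, 1.594]
force: [-0.6, 0.1, 0.2]
grip_width: 0.0509
finger_force: 0.0
```

```bash
python3 to.py .571 -.329 .022 91; python3 - <<'E'
from h import *
p,d=snap('scene'); W=world('scene',d)
big=cv2.resize(p[125:195,175:270,::-1],None,fx=8,fy=8,interpolation=cv2.INTER_CUBIC)
cv2.imwrite('pics/g4.png',cv2.convertScaleAbs(big,alpha=2.5,beta=10))
E
```

```text
4.8 [ 0.5732 -0.3276  0.0262] [3.142 0.    1.594] [ 0.15  0.85  0.46  1.64 -0.49  0.77  0.85] F [-0.6  0.1  0.2] 0.051
[-0.13 -0.22  0.42  0.    0.    0.01]
```

View pics/g4.png

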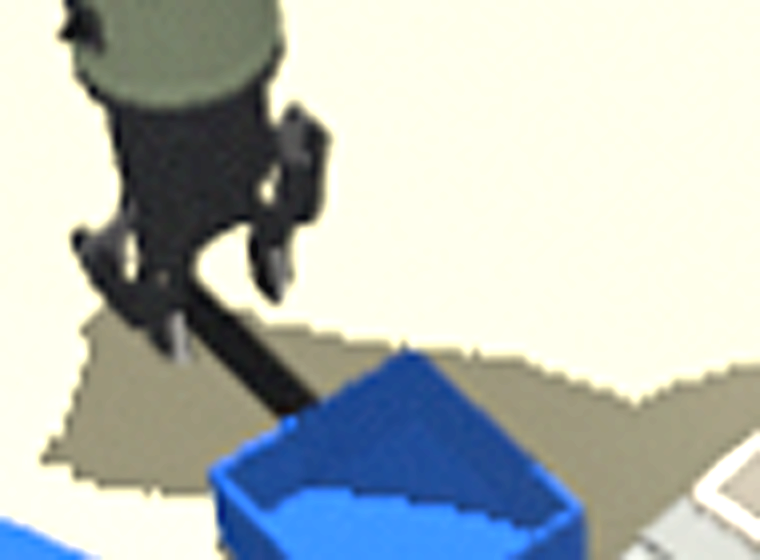

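```bash
python3 - <<'E'
from h import *
f=np.load('scene.npz');d=f['d'];W=world('scene',d)
m=(W[...,2]>.03)&(W[...,2]<.2)&(W[...,0]>.45)&(W[...,0]<.68)&(W[...,1]<-.27)&(W[...,1]>-.42)
for v in range(139,178,2): print(v,[(u,*(W[v,u]*1000).astype(int).tolist()) for u in range(180,220,2) if m[v,u]])
E
```

```text
139 [(210, 514, -341, 156), (212, 512, -328, 165), (214, 504, -328, 160)]
141 [(210, 525, -323, 166), (212, 516, -324, 160), (214, 511, -318, 161), (216, 503, -317, 157)]
143 [(208, 548, -299, 190), (210, 523, -328, 151), (212, 517, -324, 149), (214, 513, -317, 153)]
145 [(190, 609, -327, 197), (206, 562, -291, 195), (208, 541, -314, 163), (210, 518, -340, 127), (212, 517, -325, 138), (214, 513, -318, 141)]
147 [(190, 607, -333, 180), (192, 604, -323, 187), (194, 600, -314, 191), (196, 598, -303, 199), (200, 587, -294, 199), (204, 571, -292, 190), (206, 552, -311, 162), (208, 537, -324, 141), (210, 519, -340, 116), (212, 519, -325, 128), (214, 515, -317, 132)]
149 [(190, 609, -333, 171), (192, 605, -323, 177), (194, 601, -316, 179), (196, 600, -302, 191), (198, 593, -300, 188), (200, 588, -294, 189), (202, 567, -318, 155), (204, 564, -308, 162), (206, 557, -306, 158), (210, 524, -332, 115), (212, 521, -323, 121), (214, 516, -316, 122)]
151 [(190, 612, -328, 167), (192, 609, -319, 172), (194, 602, -317, 168), (196, 595, -314, 167), (198, 588, -312, 163), (200, 582, -308, 163), (202, 5
[... 1590 characters left out ...]
316, 104), (194, 608, -325, 88), (196, 605, -316, 93), (198, 598, -313, 90), (200, 575, -340, 51), (202, 568, -336, 49), (204, 565, -326, 55)]
167 [(194, 608, -328, 73), (196, 604, -321, 76), (198, 597, -316, 76), (200, 575, -342, 37), (202, 574, -328, 48), (204, 569, -321, 51), (206, 564, -314, 53)]
169 [(196, 605, -321, 65), (198, 599, -316, 65), (202, 577, -326, 40), (204, 575, -313, 51), (206, 570, -304, 54), (208, 563, -302, 51)]
171 [(204, 576, -313, 39), (206, 575, -298, 52), (208, 568, -296, 49), (210, 563, -288, 52)]
173 [(206, 573, -304, 33), (208, 576, -282, 55), (210, 568, -282, 48), (212, 565, -271, 57)]
175 [(208, 578, -281, 46), (210, 574, -273, 49)]
177 [(210, 575, -273, 38)]
```

At 51 mm opening the depth image puts the fingertips at z≈0.06, while the reported TCP is 0.026. So the real tips sit about 27–30 mm higher than reported, and the handle top at 0.05 checks out. I'll go down 2.8 cm more, close, and watch the force.

play_rows(motion=[[0,-0.1,1,0,0,0,0.2],[0,-0.1,2,0,0,0,0.2],[0,-0.1,2.8,0,0,0,0.2],[0,-0.1,2.8,0,0,0,0.2],[0,-0.1,2.8,0,0,0,0.2]])

```text
clock: 5.35
position: [0.572, -0.3277, -0.0021]
tool_rot: [-3.141, -0.0, 1.594]
force: [0.1, 1.0, -1.0]
grip_width: 0.0512
finger_force: 0.0
```

play_rows(motion=[[0,0,0,0,0,0,-0.4],[0,0,0,0,0,0,-0.6],[0,0,0,0,0,0,-0.8],[0,0,0,0,0,0,-0.9],[0,0,0,0,0,0,-0.9]], squeeze=40)

```text
clock: 5.85
position: [0.5724, -0.3278, -0.0015]
tool_rot: [3.141, 0.0, 1.594]
force: [-1.1, -0.3, 4.5]
grip_width: 0.0194
finger_force: 42.3
```

```bash
python3 to.py .571 -.329 .0 91; python3 - <<'E'
from h import *
p,d=snap('scene'); W=world('scene',d)
m=(W[...,2]>.015)&(W[...,2]<.1)&(W[...,0]>.5)&(W[...,0]<.68)&(W[...,1]<-.27)&(W[...,1]>-.42)
for v in range(157,178,2): print(v,[(u,*(W[v,u]*1000).astype(int).tolist()) for u in range(180,214,2) if m[v,u]])
E
```

```text
5.85 [ 0.5724 -0.3278 -0.0015] [3.141 0.    1.594] [ 0.16  0.89  0.43  1.64 -0.51  0.73  0.87] F [-1.1 -0.3  4.5] 0.019
[-0.11 -0.14 -0.15  0.    0.    0.01]
157 [(210, 536, -320, 88), (212, 531, -314, 88)]
159 [(206, 557, -316, 94), (208, 547, -318, 85), (210, 539, -317, 80), (212, 533, -312, 81)]
161 [(196, 591, -337, 88), (198, 589, -324, 98), (204, 557, -336, 64), (206, 556, -320, 78), (208, 551, -313, 80)]
163 [(194, 601, -336, 85), (196, 596, -329, 87), (198, 587, -330, 80), (200, 588, -312, 97), (202, 562, -345, 48), (204, 560, -332, 59), (206, 557, -322, 65), (208, 551, -316, 67)]
165 [(196, 603, -318, 90), (198, 593, -323, 78), (200, 587, -317, 80), (202, 570, -333, 53), (204, 563, -329, 52), (206, 560, -318, 59), (208, 549, -323, 46)]
167 [(194, 615, -314, 91), (196, 607, -314, 85), (198, 593, -325, 64), (200, 592, -311, 76), (202, 579, -318, 61), (204, 571, -318, 55), (206, 564, -313, 55), (208, 554, -315, 46)]
169 [(198, 590, -333, 44), (200, 588, -320, 54), (202, 581, -317, 52), (204, 577, -308, 56), (206, 571, -303, 56), (208, 563, -302, 51)]
171 [(200, 588, -323, 39), (202, 583, -317, 40), (204, 580, -306, 48), (206, 576, -296, 55), (208, 570, -291, 54), (210, 564, -287, 54)]
173 [(206, 579, -294, 46), (208, 575, -285, 52), (210, 570, -277, 55), (212, 564, -273, 54)]
175 [(208, 576, -286, 39), (210, 573, -276, 46)]
177 []
```

Gripped: 19.4 mm wide at 42 N. Now I'll slide the tray over and in.

play_rows(motion=[[1.5,-0.6,0,0,0,-0.02,-0.9],[3.5,-1.4,0,0,0,-0.05,-0.9],[6,-2.3,0,0,0,-0.08,-0.9],[8.5,-3.2,0,0,0,-0.11,-0.9],[10.2,-3.7,0,0,0,-0.13,-0.9]])

```text
clock: 6.4
position: [0.5329, -0.2259, -0.0013]
tool_rot: [3.14, 0.001, 1.725]
force: [0.6, -2.1, -1.2]
grip_width: 0.0193
finger_force: 41.7
```

play_rows(motion=[[1,0,0,0,0,0,-0.9],[2.5,0,0,0,0,0,-0.9],[4,0,0,0,0,0,-0.9],[5,0,0,0,0,0,-0.9],[5,0,0,0,0,0,-0.9]])

```text
clock: 6.9
position: [0.5256, -0.176, -0.0017]
tool_rot: [3.141, -0.0, 1.724]
force: [0.8, 3.3, 2.5]
grip_width: 0.0188
finger_force: 42.1
```

```bash
cat > tray.py <<'E'
from h import *
O=np.array([.5055,.039]);y=np.radians(8.5);X=np.array([np.cos(y),np.sin(y)]);Y=np.array([-X[1],X[0]])
p,d=snap('scene');W=world('scene',d);hsv=cv2.cvtColor(p,cv2.COLOR_RGB2HSV).astype(int)
z=W[...,2];q=(W[...,:2]-O); hx=q@X; hy=q@Y
m=(hsv[...,0]>100)&(hsv[...,0]<130)&(hsv[...,1]>110)&(z>.047)&(z<.064)&(hx<.15)&(hx>-.2)&(abs(hy)<.3)
P=np.stack([hx[m],hy[m]],-1)*1000; r=cv2.minAreaRect(P.astype(np.float32)); print(len(P),'tray in hopper frame',r,np.percentile(P,[1,99],axis=0).round(0).tolist())
s=observe(); g=(s['position'][:2]-O); print(s['clock'],'tcp hopper',g@X*1e3,g@Y*1e3,np.degrees(s['tool_rot'][2])-8.5-90,s['position'][2],s['force'],s['grip_width'],s['finger_force'])
E
python3 tray.py
```

```text
127 tray in hopper frame ((-13.053855895996094, -82.62491607666016), (123.27445983886719, 145.0498504638672), 0.5352336764335632) [[-73.0, -151.0], [49.0, -10.0]]
6.95 tcp hopper -11.915585912772627 -215.74357724602305 0.2863944698567593 -0.0017517608075588512 [0.50472274 4.20183848 3.20398217] 0.019652950294713287 42.156665325164795
```

play_rows(motion=[[1,0,0,0,0,0,-0.9],[2.5,0,0,0,0,0,-0.9],[4.5,0,0,0,0,0,-0.9],[6.5,0,0,0,0,0,-0.9],[8,0,0,0,0,0,-0.9]])

```text
clock: 7.45
position: [0.5136, -0.0985, -0.0015]
tool_rot: [3.14, 0.002, 1.723]
force: [1.8, -8.6, 7.5]
grip_width: 0.0195
finger_force: 42.8
```

play_rows(motion=[[0,0,0,0,0,0,-0.9],[0,0,0,0,0,0,-0.6],[0,0,0,0,0,0,-0.2],[0,0,0,0,0,0,0.2],[0,0,0,0,0,0,0.2]])

```text
clock: 7.95
position: [0.5129, -0.0986, -0.002]
tool_rot: [-3.141, 0.0, 1.723]
force: [-0.4, 0.1, -0.6]
grip_width: 0.0512
finger_force: 0.0
```

```bash
python3 tray.py
```

```text
124 tray in hopper frame ((11.110690116882324, 20.78618621826172), (120.23397064208984, 158.88140869140625), 26.9592342376709) [[-75.0, -67.0], [50.0, 69.0]]
8.0 tcp hopper -12.990699381520228 -137.0954145277268 0.22570794898476265 -0.001927474016501285 [ 0.64444192 -0.17053361 -0.43199053] 0.05129792162315554 0.0
```

The tray is centred (extents x −75..50, y −67..69). Now I'll rise and go to the latch.

play_rows(motion=[[0,0,-3,0,0,0,0.2],[0,0,-7,0,0,0,0.2],[0,0,-11,0,0,0,0.2],[0,0,-15,0,0,-0.1,0.2],[0,0,-19,0,0,-0.2,0.2]])

```text
clock: 8.5
position: [0.5126, -0.0983, 0.1898]
tool_rot: [-3.141, 0.001, 1.927]
force: [0.8, -0.1, 0.6]
grip_width: 0.051
finger_force: 0.0
```

play_rows(motion=[[0,0,-4,0,0,-0.13,0.2],[0,0,-8,0,0,-0.26,0.2],[0,0,-11,0,0,-0.39,0.2],[0,0,-14,0,0,-0.52,0.2],[0,0,-17,0,0,-0.65,0.2]])

```text
clock: 9.0
position: [0.5127, -0.0983, 0.3596]
tool_rot: [3.141, 0.0, 2.579]
force: [0.2, 0.1, -0.4]
grip_width: 0.0513
finger_force: 0.0
```

```bash
python3 to.py .4287 .028 .36 181.5; sed -i 's/^f=np.load.*$/import sys\nif len(sys.argv)>1: snap("top")\n&/' m.py; python3 m.py 1 | grep latch
```

```text
9.0 [ 0.5127 -0.0983  0.3596] [3.141 0.    2.579] [-0.32  0.24  0.5   1.66 -0.12  1.27  1.21] F [ 0.2  0.1 -0.4] 0.051
[13.84  6.2  -0.04  0.    0.   -0.59]m.py:9: RuntimeWarning: Mean of empty slice.
  P=W[m]; r=cv2.minAreaRect((P[:,:2]*1000).astype(np.float32)); print(n,len(P),'ctr',P[:,:2].mean(0).round(4),'z',np.percentile(P[:,2],[2,50,98]).round(3),'rect',np.round(r[0],1),np.round(r[1],1),round(r[2],1))
  ret = um.true_divide(
Traceback (most recent call last):
  File "m.py", line 13, in <module>
    rep('tray rim',box(440,260,550,370)&blue&(z>.045)); rep('handle',box(533,300,600,330)&(V<60)&(z>.03))
    ~~~^^^^^^^^^^^^^^^^^^^^^^^^^^^^^^^^^^^^^^^^^^^^^^^
  File "m.py", line 9, in rep
    P=W[m]; r=cv2.minAreaRect((P[:,:2]*1000).astype(np.float32)); print(n,len(P),'ctr',P[:,:2].mean(0).round(4),'z',np.percentile(P[:,2],[2,50,98]).round(3),'rect',np.round(r[0],1),np.round(r[1],1),round(r[2],1))
                                                                                                                    ~~~~~~~~~~~~~^^^^^^^^^^^^^^^^^^
IndexError: index -1 is out of bounds for axis 0 with size 0
```

play_rows(motion=[[3,1.3,0,0,0,-0.13,0.2],[6,2.6,0,0,0,-0.26,0.2],[9,4,0,0,0,-0.39,0.2],[12,5.3,0,0,0,-0.52,0.2],[13.8,6.2,0,0,0,-0.59,0.2]])

```text
clock: 9.55
position: [0.4289, 0.0298, 0.3581]
tool_rot: [3.141, 0.0, -3.114]
force: [0.4, -0.7, -0.3]
grip_width: 0.0512
finger_force: 0.0
```

```bash
python3 to.py .4287 .028 .241 181.5; python3 - <<'E'
from h import *
p,d=snap('scene');W=world('scene',d)
cv2.imwrite('pics/l1.png',cv2.convertScaleAbs(cv2.resize(p[105:195,230:350,::-1],None,fx=6,fy=6,interpolation=cv2.INTER_CUBIC),alpha=1.8,beta=10))
E
```

```text
9.55 [0.4289 0.0298 0.3581] [ 3.141  0.    -3.114] [-0.51  0.04  0.32  1.86 -0.02  1.24  1.41] F [ 0.4 -0.7 -0.3] 0.051
[ 0.02 -0.19 11.71  0.    0.    0.  ]
```

View pics/l1.png

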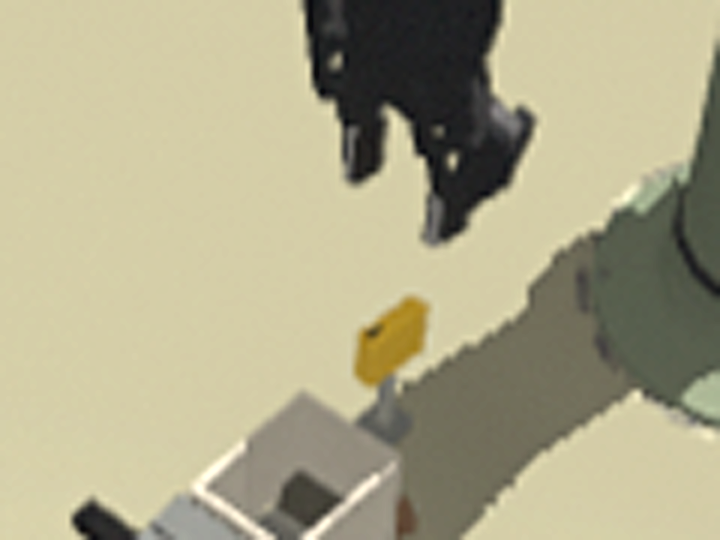

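The open fingers sit right above the yellow bar (tips at 355,180 and 435,240; bar at 392,340). I'll go down and grip.

play_rows(motion=[[0,-0.1,3.5,0,0,0,0.2],[0,-0.1,7,0,0,0,0.2],[0,-0.1,10.5,0,0,0,0.2],[0,-0.1,12,0,0,0,0.2],[0,-0.1,12,0,0,0,0.2]])

```text
clock: 10.1
position: [0.4293, 0.0268, 0.2365]
tool_rot: [-3.14, -0.003, -3.122]
force: [0.5, -0.1, 0.9]
grip_width: 0.0516
finger_force: 0.0
```

play_rows(motion=[[0,0,0,0,0,0,-0.3],[0,0,0,0,0,0,-0.6],[0,0,0,0,0,0,-0.9],[0,0,0,0,0,0,-1],[0,0,0,0,0,0,-1]], squeeze=30)

```text
clock: 10.6
position: [0.4311, 0.0293, 0.2394]
tool_rot: [3.139, 0.003, -3.118]
force: [0.6, 12.2, 3.3]
grip_width: 0.014
finger_force: 34.4
```

```bash
python3 to.py .4287 .028 .241 98.5; python3 - <<'E'
from h import *
print(observe()['moment'])
p,d=snap('scene');W=world('scene',d)
m=(abs(W[...,0]-.43)<.06)&(abs(W[...,1]-.03)<.06)&(W[...,2]>.22)&(W[...,2]<.34)
for v in range(140,175,2):
    if m[v].any(): print(v,[(u,*(W[v,u]*1000).astype(int).tolist(),int(p[v,u,0])) for u in range(284,312,3) if m[v,u]])
E
```

```text
10.6 [0.4311 0.0293 0.2394] [ 3.139e+00  3.000e-03 -3.118e+00] [-0.48  0.17  0.32  2.05 -0.07  0.93  1.47] F [ 0.6 12.2  3.3] 0.014
[ 0.25 -0.12 -0.16  0.    0.    1.45]
[ 2.20251826 -0.23692517 -0.10634756]
144 [(284, 435, -15, 337, 22)]
146 [(284, 442, -7, 339, 20)]
148 [(284, 440, -8, 327, 17)]
150 [(284, 442, -6, 321, 13), (287, 444, 9, 335, 20)]
152 [(287, 435, 0, 313, 17), (290, 440, 18, 331, 22)]
154 [(290, 442, 21, 326, 22), (299, 426, 45, 335, 21)]
156 [(290, 439, 19, 312, 19), (293, 428, 22, 307, 19), (296, 440, 47, 337, 20), (299, 422, 43, 321, 18)]
158 [(290, 439, 20, 303, 45), (293, 433, 27, 305, 80), (296, 441, 48, 329, 19), (299, 427, 48, 319, 19)]
160 [(290, 445, 26, 304, 80), (293, 437, 32, 303, 79), (296, 439, 47, 318, 18), (299, 438, 59, 327, 20)]
162 [(290, 444, 26, 293, 86), (293, 440, 36, 299, 69), (296, 435, 45, 303, 17), (299, 439, 61, 321, 18), (302, 442, 76, 335, 24)]
164 [(290, 445, 29, 287, 86), (293, 439, 36, 288, 60), (296, 434, 45, 293, 19), (299, 423, 47, 287, 25)]
166 [(290, 444, 28, 276, 86), (293, 439, 37, 280, 54), (296, 434, 45, 284, 18)]
168 [(290, 447, 32, 271, 93), (293, 429, 28, 254, 62), (296, 433, 46, 273, 61)]
170 [(293, 429, 29, 246, 54)]
172 [(284, 458, 17, 246, 101), (293, 429, 30, 236, 58)]
174 [(284, 459, 18, 237, 75), (287, 455, 29, 244, 101), (293, 429, 31, 227, 60)]
```

Gripped at 14.0 mm. I'll take out the 12 N side load and start the clockwise turn.

play_rows(motion=[[-0.1,0.3,0,0,0,0,-1],[-0.1,0.3,0,0,0,0.14,-1],[-0.1,0.3,0,0,0,0.28,-1],[-0.1,0.3,0,0,0,0.42,-1],[-0.1,0.3,0,0,0,0.56,-1]])

```text
clock: 11.15
position: [0.4307, 0.0279, 0.2393]
tool_rot: [-3.14, 0.001, 2.596]
force: [-9.4, -21.3, 18.7]
grip_width: 0.0139
finger_force: 37.2
```

```bash
python3 to.py .4287 .0285 .241 97.5; python3 -c "
from h import *
print(observe()['moment'],observe()['finger_force'])"
```

```text
11.15 [0.4307 0.0279 0.2393] [-3.140e+00  1.000e-03  2.596e+00] [-0.55  0.17  0.4   2.05 -0.08  0.93  0.92] F [ -9.4 -21.3  18.7] 0.014
[ 0.2  -0.05 -0.17 -0.    0.    0.89]
[-4.68765234  2.18077595  0.13016422] 37.24497824907303
```

play_rows(motion=[[0,-0.2,-0.1,0,0,0.1,-1],[0,-0.2,-0.1,0,0,0.24,-1],[0,-0.2,-0.1,0,0,0.38,-1],[0,-0.2,-0.1,0,0,0.48,-1],[0,-0.2,-0.1,0,0,0.48,-1]])

```text
clock: 11.65
position: [0.429, 0.0263, 0.2394]
tool_rot: [-3.139, 0.001, 2.118]
force: [-6.6, -17.9, -0.9]
grip_width: 0.0135
finger_force: 34.9
```

```bash
python3 to.py .4287 .0285 .241 97.5; python3 -c "
from h import *
print(observe()['moment'],observe()['finger_force'])"
```

```text
11.65 [0.429  0.0263 0.2394] [-3.139e+00  1.000e-03  2.118e+00] [-0.61  0.17  0.47  2.06 -0.1   0.93  0.46] F [ -6.6 -17.9  -0.9] 0.014
[ 0.2   0.09 -0.16 -0.    0.    0.42]
[-3.92897141  1.28198266  0.05296469] 34.901522397994995
```

play_rows(motion=[[-0.15,-0.15,0,0,0,0.1,-1],[-0.15,-0.15,0,0,0,0.22,-1],[-0.15,-0.15,0,0,0,0.34,-1],[-0.15,-0.15,0,0,0,0.42,-1],[-0.15,-0.15,0,0,0,0.42,-1]])

```text
clock: 12.15
position: [0.4276, 0.0255, 0.2394]
tool_rot: [-3.138, 0.001, 1.7]
force: [-15.8, -9.9, 7.6]
grip_width: 0.0137
finger_force: 39.8
```

```bash
python3 to.py .4287 .0285 .241 97.5; python3 -c "
from h import *
print(observe()['moment'],observe()['finger_force'])"
```

```text
12.15 [0.4276 0.0255 0.2394] [-3.138e+00  1.000e-03  1.700e+00] [-0.66  0.18  0.54  2.06 -0.11  0.94  0.06] F [-15.8  -9.9   7.6] 0.014
[ 0.28  0.15 -0.16 -0.    0.   -0.  ]
[-2.00958533  3.0338302   0.84114448] 39.76390063762665
```

The z moment is 0.84 N·m at ψ≈97.4°, so the latch is at its free stop. I'll release, rise and move over the lever.

play_rows(motion=[[0,0,0,0,0,-0.03,-0.5],[0,0,0,0,0,-0.03,0.2],[0,0,0,0,0,-0.03,0.2],[0,0,-4,0,0,-0.03,0.2],[0,0,-9,0,0,-0.03,0.2]])

```text
clock: 12.65
position: [0.4287, 0.0264, 0.3296]
tool_rot: [-3.139, 0.001, 1.733]
force: [1.9, 0.7, 0.2]
grip_width: 0.0513
finger_force: 0.0
```

play_rows(motion=[[2,3.5,0,0,0,0,0.2],[4,7,0,0,0,0,0.2],[6,10.5,0,0,0,0,0.2],[8.2,14,0,0,0,0,0.2],[10.2,17.3,0,0,0,0,0.2]])

```text
clock: 13.15
position: [0.5849, 0.1571, 0.3291]
tool_rot: [3.141, -0.0, 1.734]
force: [-0.9, 0.8, 0.5]
grip_width: 0.0512
finger_force: 0.0
```

```bash
python3 to.py .5835 .148 .235 98.5; python3 m.py 1 2>/dev/null; python3 - <<'E'
from h import *
f=np.load('top.npz');p,d=f['p'],f['d'];snap('scene')
f=np.load('scene.npz');q,dd=f['p'],f['d']
a=cv2.resize(p[165:265,180:300,::-1],(400,333));b=cv2.resize(q[120:245,230:380,::-1],(400,333),interpolation=cv2.INTER_CUBIC)
cv2.imwrite('pics/v1.png',cv2.convertScaleAbs(np.hstack([a,b]),alpha=1.6,beta=10))
E
```

```text
13.15 [0.5849 0.1571 0.3291] [ 3.141 -0.     1.734] [-0.7   0.42  0.5   1.5  -0.21  1.27 -0.01] F [-0.9  0.8  0.5] 0.051
[-0.88 -0.29  9.41  0.   -0.    0.01]
```

View pics/v1.png

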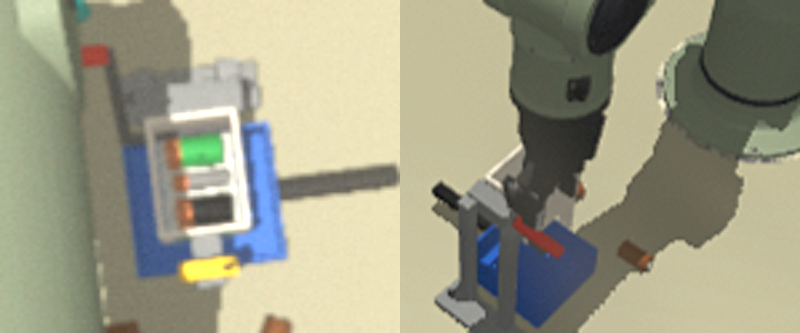

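The latch is at its quarter turn (yellow bar along y, left view around 210,268) and the tray is squarely under the hopper. I'll come down over the lever and cage it.

play_rows(motion=[[-0.4,-0.3,2,0,0,0,0.2],[-0.4,-0.3,5,0,0,0,0.2],[-0.4,-0.3,8,0,0,0,0.2],[-0.4,-0.3,9.6,0,0,0,0.2],[-0.4,-0.3,9.6,0,0,0,0.2]])

```text
clock: 13.75
position: [0.5803, 0.1507, 0.2315]
tool_rot: [-3.139, 0.001, 1.733]
force: [0.2, 0.2, -0.5]
grip_width: 0.0513
finger_force: 0.0
```

play_rows(motion=[[0,0,0,0,0,0,0],[0,0,0,0,0,0,-0.2],[0,0,0,0,0,0,-0.4],[0,0,0,0,0,0,-0.5],[0,0,0,0,0,0,-0.5]], squeeze=20)

```text
clock: 14.25
position: [0.5815, 0.151, 0.2335]
tool_rot: [3.141, -0.0, 1.734]
force: [0.2, 0.1, -0.2]
grip_width: 0.0214
finger_force: 0.0
```

```bash
python3 to.py .5835 .148 .235 98.5; python3 - <<'E'
from h import *
p,d=snap('scene');W=world('scene',d)
m=(abs(W[...,0]-.583)<.07)&(abs(W[...,1]-.14)<.07)&(W[...,2]>.2)&(W[...,2]<.34)
for v in range(165,225,3):
    if m[v].any(): print(v,[(u,*(W[v,u]*1000).astype(int).tolist(),int(p[v,u,0])) for u in range(260,310,3) if m[v,u]])
E
```

```text
14.25 [0.5815 0.151  0.2335] [ 3.141 -0.     1.734] [-0.67  0.49  0.47  1.65 -0.25  1.06  0.03] F [ 0.2  0.1 -0.2] 0.021
[-0.33  0.15 -0.15  0.   -0.    0.01]
189 []
192 []
195 [(296, 539, 155, 328, 28)]
198 [(293, 559, 164, 339, 31), (296, 538, 156, 312, 57)]
201 [(272, 560, 76, 233, 45), (290, 568, 161, 329, 31)]
204 [(278, 601, 146, 328, 30), (287, 585, 167, 336, 33), (290, 567, 161, 314, 33)]
207 [(278, 601, 147, 313, 29), (281, 602, 160, 328, 30), (284, 599, 169, 335, 31), (287, 567, 151, 288, 31), (290, 563, 158, 292, 62)]
210 [(269, 582, 86, 214, 45), (281, 600, 159, 311, 30), (284, 592, 164, 309, 38), (287, 577, 161, 291, 68), (290, 561, 159, 275, 51)]
213 [(272, 576, 95, 203, 45), (278, 622, 170, 327, 27), (281, 600, 160, 297, 29), (284, 591, 163, 291, 55), (287, 582, 167, 288, 77), (290, 575, 173, 288, 75)]
216 [(278, 603, 152, 274, 27), (281, 599, 160, 279, 33), (284, 587, 161, 269, 41)]
```

The red bar top (z≈0.289) lies between the fingers (x≈0.563 and 0.599). Now I'll follow the arc open.

play_rows(motion=[[0,-1.7,-0.6,0,0,0,-0.5],[0,-3.5,-1,0,0,0,-0.5],[0,-5.3,-1.2,0,0,0,-0.5],[0,-7.1,-1.1,0,0,0,-0.5],[0,-8.9,-0.8,0,0,0,-0.5]])

```text
clock: 14.8
position: [0.4933, 0.1365, 0.2416]
tool_rot: [3.14, -0.0, 1.734]
force: [1.0, 0.6, 1.3]
grip_width: 0.0214
finger_force: 0.7
```

```bash
cat > lev.py <<'E'
from h import *
O=np.array([.5055,.039]);y=np.radians(8.5);X=np.array([np.cos(y),np.sin(y)]);Y=np.array([-X[1],X[0]])
s=observe();g=s['position'][:2]-O;print(s['clock'],'tcp hopper',g@X,g@Y,s['position'][2],'F',s['force'].round(1),s['grip_width'],s['finger_force'])
for n in('scene','top'):
    p,d=snap(n);W=world(n,d);hsv=cv2.cvtColor(p,cv2.COLOR_RGB2HSV).astype(int);q=W[...,:2]-O;hx=q@X;hy=q@Y
    m=((hsv[...,0]<8)|(hsv[...,0]>172))&(hsv[...,1]>120)&(W[...,2]>.2)&(hy>.05)&(hy<.14)&(abs(hx)<.13)
    P=np.stack([hx[m],hy[m],W[...,2][m]],-1)
    if len(P)>3: print(n,len(P),np.percentile(P,[5,50,95],axis=0).round(3).tolist(),'angle',np.arctan2(*(np.median(P,0)[[2,0]]-[.166,.038]))-np.arctan2(118,55))
E
python3 lev.py
```

```text
14.8 tcp hopper 0.002333466916096413 0.09827512870978154 0.2416155874170352 F [1.  0.6 1.3] 0.021379314420629427 0.7002143003046513
scene 30 [[-0.0, 0.107, 0.288], [0.006, 0.116, 0.297], [0.011, 0.125, 0.301]] angle 0.6753682347208012
```

The door is following (≈0.68 rad). I'll continue to wide open.

play_rows(motion=[[0,-1.7,0.6,0,0,0,-0.5],[0,-3.3,1.4,0,0,0,-0.5],[0,-4.8,2.5,0,0,0,-0.5],[0,-6.2,3.7,0,0,0,-0.5],[0,-7.5,5.1,0,0,0,-0.5]])

```text
clock: 15.4
position: [0.4201, 0.1247, 0.1903]
tool_rot: [3.14, -0.001, 1.734]
force: [7.7, 2.2, -3.8]
grip_width: 0.0213
finger_force: 3.8
```

play_rows(motion=[[0,0,0,0,0,0,-0.5],[0,0,0,0,0,0,-0.5],[0,0,0,0,0,0,-0.5],[0,0,0,0,0,0,-0.5],[0,0,0,0,0,0,-0.5]])

```text
clock: 15.9
position: [0.4197, 0.1244, 0.1903]
tool_rot: [3.142, 0.0, 1.734]
force: [-0.6, -0.2, 0.3]
grip_width: 0.0214
finger_force: 0.0
```

```bash
python3 lev.py
```

```text
15.9 tcp hopper -0.07222664214162267 0.09709885063511796 0.19027854398336222 F [-0.6 -0.2  0.3] 0.021395077604889075 0.0
scene 36 [[-0.077, 0.104, 0.236], [-0.068, 0.115, 0.245], [-0.061, 0.125, 0.254]] angle 1.3664604327355823
```

```bash
cat > cells.py <<'E'
from h import *
O=np.array([.5055,.039]);y=np.radians(8.5);X=np.array([np.cos(y),np.sin(y)]);Y=np.array([-X[1],X[0]])
for n in('top','scene'):
    p,d=snap(n);W=world(n,d);hsv=cv2.cvtColor(p,cv2.COLOR_RGB2HSV).astype(int);q=W[...,:2]-O;hx=q@X;hy=q@Y;H,S,V=hsv[...,0],hsv[...,1],hsv[...,2]
    box=(abs(hx+.01)<.09)&(abs(hy)<.1)&(d>0)
    for c,m in (('green',(H>45)&(H<75)&(S>110)&(V>50)),('copper',(H>4)&(H<16)&(S>100)&(V>60)),('dark',(V<38)&(S<120)&(W[...,2]<.2)&(W[...,2]>.008)&(abs(hy)<.06)&(abs(hx+.012)<.055)),('grey',(S<50)&(V>60)&(V<140)&(W[...,2]<.2)&(W[...,2]>.008)&(abs(hy)<.06)&(abs(hx+.012)<.055))):
        k,L=cv2.connectedComponents((m&box).astype(np.uint8))
        for i in range(1,k):
            s=L==i
            if s.sum()>5: print(n,c,s.sum(),'h',np.round([np.median(hx[s]),np.median(hy[s]),np.median(W[...,2][s])],3),'px',[int(a.mean()) for a in np.nonzero(s)][::-1])
print(observe()['clock'])
E
python3 cells.py
```

```text
top green 21 h [-0.027 -0.004  0.03 ] px [242, 229]
top copper 8 h [-0.028  0.026  0.03 ] px [232, 231]
top grey 232 h [0.034 0.001 0.146] px [237, 206]
top grey 56 h [0.03  0.055 0.177] px [218, 210]
top grey 16 h [-0.047 -0.019  0.03 ] px [248, 235]
scene green 25 h [-0.026  0.007  0.029] px [281, 216]
scene copper 15 h [-0.056  0.017  0.029] px [288, 213]
scene copper 20 h [-0.029  0.03   0.029] px [286, 219]
scene dark 11 h [-0.055 -0.012  0.032] px [283, 208]
scene grey 136 h [-0.048 -0.027  0.18 ] px [279, 186]
scene grey 101 h [-0.001  0.038  0.182] px [285, 200]
scene grey 8 h [-0.049  0.037  0.117] px [293, 202]
16.1
```

```bash
python3 - <<'E'
from h import *
p=np.load('top.npz')['p'];q=np.load('scene.npz')['p']
a=cv2.resize(p[195:250,215:270,::-1],(400,400),interpolation=cv2.INTER_CUBIC);b=cv2.resize(q[175:230,255:310,::-1],(400,400),interpolation=cv2.INTER_CUBIC)
cv2.imwrite('pics/o1.png',cv2.convertScaleAbs(np.hstack([a,b]),alpha=2,beta=10))
E
```

```text
(no output)
```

View pics/o1.png

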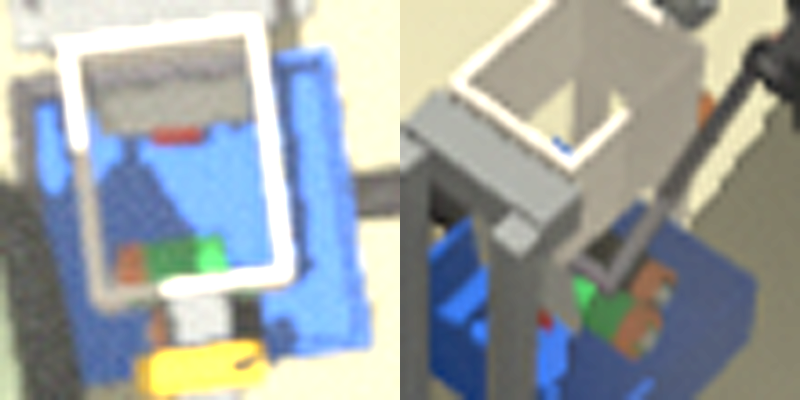

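The hopper is empty: the tray floor shows through it and the door hangs open. The green cell (185,258 left; 605,305 right) and the black one are in the tray. The thin grey cell isn't visible here, possibly hidden by the wall or latch, and I'll check for it after closing. Now I'll reverse the arc.

play_rows(motion=[[0,1.3,-1.4,0,0,0,-0.5],[0,2.7,-2.6,0,0,0,-0.5],[0,4.2,-3.7,0,0,0,-0.5],[0,5.8,-4.5,0,0,0,-0.5],[0,7.5,-5.1,0,0,0,-0.5]])

```text
clock: 16.6
position: [0.4935, 0.1366, 0.2417]
tool_rot: [-3.141, -0.0, 1.734]
force: [-3.9, -1.7, 3.0]
grip_width: 0.0218
finger_force: 2.1
```

```bash
python3 cells.py; python3 lev.py
```

```text
top copper 13 h [-0.027  0.025  0.029] px [232, 231]
top grey 580 h [0.011 0.001 0.141] px [238, 214]
top grey 13 h [-0.047 -0.016  0.032] px [248, 235]
top grey 10 h [-0.048  0.021  0.025] px [234, 238]
scene green 31 h [-0.025  0.006  0.029] px [281, 216]
scene copper 35 h [-0.037  0.025  0.029] px [287, 216]
scene dark 9 h [-0.056  0.006  0.032] px [286, 211]
scene dark 6 h [0.034 0.045 0.17 ] px [281, 210]
scene grey 136 h [-0.047 -0.028  0.178] px [279, 186]
scene grey 50 h [-0.048  0.036  0.138] px [292, 198]
scene grey 48 h [0.018 0.037 0.179] px [281, 204]
16.7
16.7 tcp hopper 0.00390446042052868 0.09821755017884319 0.2414846440964919 F [-0.1  0.2  0. ] 0.021565901236346628 0.0
scene 37 [[-0.002, 0.105, 0.289], [0.005, 0.115, 0.297], [0.012, 0.124, 0.305]] angle 0.6845636608043555
```

play_rows(motion=[[0,1.8,-0.3,0,0,0,-0.5],[0,3.6,-0.4,0,0,0,-0.5],[0,5.4,-0.2,0,0,0,-0.5],[0,7.2,0.2,0,0,0,-0.5],[0,9.2,0.8,0,0,0,-0.5]])

```text
clock: 17.3
position: [0.5838, 0.1514, 0.2329]
tool_rot: [-3.141, -0.0, 1.734]
force: [-3.7, -2.6, -1.3]
grip_width: 0.0215
finger_force: 1.9
```

play_rows(motion=[[0,0,0,0,0,0,-0.5],[0,0.1,0,0,0,0,-0.5],[0,0.2,0,0,0,0,-0.5],[0,0.2,0,0,0,0,-0.5],[0,0.2,0,0,0,0,-0.5]])

```text
clock: 17.8
position: [0.5843, 0.1513, 0.2324]
tool_rot: [-3.138, 0.0, 1.734]
force: [-7.6, -3.4, -5.0]
grip_width: 0.0215
finger_force: 4.0
```

```bash
python3 lev.py
```

```text
17.8 tcp hopper 0.09449364672425742 0.09944792407266212 0.23244822741141713 F [-7.6 -3.4 -5. ] 0.02151344731020023 4.002208113670349
scene 40 [[0.085, 0.104, 0.282], [0.094, 0.116, 0.289], [0.098, 0.124, 0.293]] angle 0.008846756657071797
top 14 [[0.088, 0.056, 0.275], [0.091, 0.059, 0.287], [0.099, 0.061, 0.292]] angle 0.02287278543645499
```

play_rows(motion=[[0,0.1,0,0,0,0,-0.5],[0,0.2,0,0,0,0,-0.5],[0,0.2,0,0,0,0,-0.5],[0,0.2,0,0,0,0,-0.5],[0,0.2,0,0,0,0,-0.5]])

```text
clock: 18.4
position: [0.5845, 0.1514, 0.2322]
tool_rot: [-3.135, 0.0, 1.734]
force: [-21.3, -4.5, 0.9]
grip_width: 0.0215
finger_force: 10.7
```

play_rows(motion=[[0,0,0,0,0,0,-0.5],[0,-0.3,0,0,0,0,0.2],[0,-0.4,0,0,0,0,0.2],[0,-0.4,0,0,0,0,0.2],[0,-0.4,-4,0,0,0,0.2]])

```text
clock: 18.9
position: [0.5823, 0.1515, 0.27]
tool_rot: [-3.136, 0.001, 1.734]
force: [0.3, 0.3, 0.5]
grip_width: 0.0516
finger_force: 0.0
```

```bash
python3 lev.py; python3 to.py .4285 .0265 .33 98.5
```

```text
18.9 tcp hopper 0.09263023644310625 0.09991092359985247 0.27003847224343225 F [0.3 0.3 0.5] 0.05157385606036123 0.0
scene 54 [[0.085, 0.095, 0.28], [0.093, 0.111, 0.289], [0.098, 0.123, 0.293]] angle 0.011551300701792222
top 16 [[0.087, 0.057, 0.283], [0.092, 0.06, 0.287], [0.097, 0.063, 0.292]] angle 0.016383075627334653
19.0 [0.5862 0.1516 0.2773] [ 3.136e+00 -1.000e-03  1.733e+00] [-0.68  0.46  0.49  1.59 -0.23  1.15  0.02] F [0.  0.  1.4] 0.051
[-9.790e+00 -1.756e+01 -5.380e+00  1.000e-02 -0.000e+00  1.000e-02]
```

The door stopped hard at about 21 N and stays shut. Back to the latch.

play_rows(motion=[[0,0,-3,0,0,0,0.2],[0,0,-5.4,0,0,0,0.2],[-2,-3.5,-5.4,0,0,0,0.2],[-4,-7.5,-5.4,0,0,0,0.2],[-6,-11,-5.4,0,0,0,0.2]])

```text
clock: 19.5
position: [0.4842, 0.0735, 0.3271]
tool_rot: [3.141, -0.0, 1.734]
force: [0.4, -0.4, 1.1]
grip_width: 0.0515
finger_force: 0.0
```

play_rows(motion=[[-2,-3.5,0,0,0,0.01,0.2],[-3.8,-6.6,0,0,0,0.01,0.2],[-3.8,-6.6,0,0,0,0.01,0.2],[-3.8,-6.6,0,0,0,0.01,0.2],[-3.8,-6.6,0,0,0,0.01,0.2]])

```text
clock: 20.0
position: [0.4272, 0.0268, 0.3273]
tool_rot: [3.141, 0.0, 1.724]
force: [0.8, 0.5, -0.6]
grip_width: 0.0511
finger_force: 0.0
```

```bash
python3 to.py .4285 .0265 .239 98.5; python3 - <<'E'
from h import *
for n in('scene','top'):
    p,d=snap(n);W=world(n,d);hsv=cv2.cvtColor(p,cv2.COLOR_RGB2HSV).astype(int)
    m=(hsv[...,0]>18)&(hsv[...,0]<35)&(hsv[...,1]>120)&(W[...,2]>.294)&(W[...,2]<.31)&(abs(W[...,0]-.43)<.05)&(abs(W[...,1]-.03)<.05)
    P=W[m]
    if len(P)>4: print(n,len(P),P.mean(0).round(4),cv2.minAreaRect((P[:,:2]*1000).astype(np.float32)))
E
```

```text
20.0 [0.4272 0.0268 0.3273] [3.141 0.    1.724] [-0.72  0.06  0.56  1.93 -0.04  1.16  0.  ] F [ 0.8  0.5 -0.6] 0.051
[-0.05  0.12  8.83  0.    0.    0.01]
scene 59 [0.428  0.033  0.3019] ((426.58795166015625, 30.28807258605957), (14.249246597290039, 44.59241485595703), 8.913771629333496)
```

play_rows(motion=[[0.2,0,3,0,0,0,0.2],[0.2,0,6,0,0,0,0.2],[0.2,0,8.8,0,0,0,0.2],[0.2,0,8.8,0,0,0,0.2],[0.2,0,8.8,0,0,0,0.2]])

```text
clock: 20.6
position: [0.4266, 0.0282, 0.2396]
tool_rot: [-3.141, 0.001, 1.724]
force: [-0.8, -0.4, 0.8]
grip_width: 0.0513
finger_force: 0.0
```

play_rows(motion=[[0,0,0,0,0,0,-0.3],[0,0,0,0,0,0,-0.6],[0,0,0,0,0,0,-0.9],[0,0,0,0,0,0,-1],[0,0,0,0,0,0,-1]], squeeze=30)

```text
clock: 21.1
position: [0.4269, 0.0284, 0.2401]
tool_rot: [3.14, -0.0, 1.724]
force: [-0.9, 0.5, 8.0]
grip_width: 0.0136
finger_force: 34.3
```

```bash
python3 to.py .4285 .0285 .239 189; python3 -c "
from h import *
print(observe()['moment'],observe()['finger_force'])"
```

```text
21.1 [0.4269 0.0284 0.2401] [ 3.14  -0.     1.724] [-0.69  0.17  0.56  2.06 -0.11  0.93  0.08] F [-0.9  0.5  8. ] 0.014
[-0.01  0.16  0.11  0.    0.   -1.57]
[-0.06149044  0.2184893   0.04045888] 34.276726841926575
```

play_rows(motion=[[0,0,0,0,0,-0.14,-1],[0,0,0,0,0,-0.28,-1],[0,0,0,0,0,-0.42,-1],[0,0,0,0,0,-0.56,-1],[0,0,0,0,0,-0.6,-1]])

```text
clock: 21.6
position: [0.4274, 0.0286, 0.2401]
tool_rot: [3.139, 0.001, 2.329]
force: [4.2, 3.1, 2.4]
grip_width: 0.0139
finger_force: 33.5
```

```bash
python3 to.py .4285 .0285 .239 189; python3 -c "
from h import *
print(observe()['moment'],observe()['finger_force'])"
```

```text
21.6 [0.4274 0.0286 0.2401] [3.139e+00 1.000e-03 2.329e+00] [-0.61  0.17  0.47  2.06 -0.09  0.93  0.66] F [4.2 3.1 2.4] 0.014
[-0.09  0.07  0.11  0.    0.   -0.97]
[ 0.58492401 -0.74181205 -0.02550361] 33.480223417282104
```

play_rows(motion=[[0,0.05,0,0,0,-0.14,-1],[0,0.05,0,0,0,-0.28,-1],[0,0.05,0,0,0,-0.42,-1],[0,0.05,0,0,0,-0.56,-1],[0,0.05,0,0,0,-0.68,-1]])

```text
clock: 22.1
position: [0.4277, 0.0293, 0.2401]
tool_rot: [3.14, 0.003, 3.01]
force: [5.3, 5.5, 2.2]
grip_width: 0.0137
finger_force: 33.4
```

```bash
python3 to.py .4285 .0285 .239 189; python3 -c "
from h import *
print(observe()['moment'],observe()['finger_force'])"
```

```text
22.1 [0.4277 0.0293 0.2401] [3.14e+00 3.00e-03 3.01e+00] [-0.53  0.16  0.37  2.06 -0.07  0.93  1.32] F [5.3 5.5 2.2] 0.014
[-0.09 -0.07  0.11  0.    0.   -0.29]
[ 0.97977543 -0.68147201 -0.02592194] 33.438454270362854
```

play_rows(motion=[[0,0.05,0,0,0,-0.12,-1],[0,0.05,0,0,0,-0.22,-1],[0,0.05,0,0,0,-0.28,-1],[0,0.05,0,0,0,-0.32,-1],[0,0.05,0,0,0,-0.32,-1]])

```text
clock: 22.6
position: [0.4278, 0.0296, 0.2402]
tool_rot: [3.141, 0.003, -2.959]
force: [3.1, 4.9, 4.5]
grip_width: 0.0135
finger_force: 49.3
```

```bash
python3 to.py .4285 .0285 .239 189; python3 -c "
from h import *
print(observe()['moment'],observe()['finger_force'])"
```

```text
22.6 [0.4278 0.0296 0.2402] [ 3.141e+00  3.000e-03 -2.959e+00] [-0.49  0.16  0.33  2.06 -0.07  0.93  1.62] F [3.1 4.9 4.5] 0.014
[-0.05 -0.12  0.12  0.    0.    0.03]
[ 0.93612911 -0.59051343 -1.2250306 ] 49.273443818092346
```

The moment is 1.2 N·m against the locked stop. I'll release and retreat.

play_rows(motion=[[0,0,0,0,0,0.02,-1],[0,0,0,0,0,0.02,-0.4],[0,0,0,0,0,0.02,0.2],[0,0,0,0,0,0.02,0.2],[0,0,-4,0,0,0.02,0.2]])

```text
clock: 23.1
position: [0.4246, 0.0287, 0.2768]
tool_rot: [-3.14, -0.007, -2.979]
force: [0.5, -0.5, 1.4]
grip_width: 0.0516
finger_force: 0.0
```

play_rows(motion=[[0,0,-4,0,0,0,0.2],[0,0,-8,0,0,0,0.2],[0,4,-9,0,0,0,0.2],[0,8.5,-9,0,0,0,0.2],[0,13,-9,0,0,0,0.2]])

```text
clock: 23.6
position: [0.4052, 0.1587, 0.3698]
tool_rot: [3.141, 0.001, -2.98]
force: [1.4, 0.9, 0.6]
grip_width: 0.0513
finger_force: 0.0
```

play_rows(motion=[[0,4.5,0,0,0,0,0.2],[0,9,0,0,0,0,0.2],[0,13.5,0,0,0,0,0.2],[0,18,0,0,0,0,0.2],[0,22,0,0,0,0,0.2]])

```text
clock: 24.1
position: [0.3693, 0.3764, 0.3691]
tool_rot: [-3.142, -0.0, -2.978]
force: [0.7, -0.3, 0.1]
grip_width: 0.0512
finger_force: 0.0
```

```bash
python3 lev.py; python3 cells.py; python3 tray.py; python3 - <<'E'
from h import *
for n in('scene','top'):
    p,d=snap(n);W=world(n,d);hsv=cv2.cvtColor(p,cv2.COLOR_RGB2HSV).astype(int)
    m=(hsv[...,0]>18)&(hsv[...,0]<35)&(hsv[...,1]>120)&(W[...,2]>.294)&(W[...,2]<.31)&(abs(W[...,0]-.43)<.05)&(abs(W[...,1]-.03)<.05)
    P=W[m]
    if len(P)>4: print(n,len(P),P.mean(0).round(4),cv2.minAreaRect((P[:,:2]*1000).astype(np.float32)))
E
python3 m.py 1 2>/dev/null | egrep 'mug|eraser|stap|flask|handle'
```

```text
24.1 tcp hopper -0.08480245321826513 0.3538636263523191 0.3690692982607851 F [ 0.7 -0.3  0.1] 0.05122427823823735 0.0
scene 111 [[0.085, 0.062, 0.279], [0.094, 0.093, 0.289], [0.098, 0.123, 0.293]] angle 0.011196793120853643
top 143 [[0.087, 0.06, 0.282], [0.092, 0.09, 0.288], [0.099, 0.118, 0.292]] angle 0.016525074955112906
top copper 7 h [-0.061  0.017  0.035] px [236, 240]
top grey 146 h [0.037 0.015 0.169] px [234, 208]
top grey 26 h [0.039 0.051 0.168] px [219, 206]
top grey 9 h [-0.047 -0.023  0.133] px [249, 234]
scene green 17 h [-0.023  0.002  0.023] px [280, 217]
scene copper 19 h [-0.029  0.029  0.03 ] px [286, 219]
scene grey 177 h [-0.035 -0.021  0.173] px [278, 187]
scene grey 104 h [-0.032  0.037  0.178] px [289, 198]
24.3
129 tray in hopper frame ((-4.6803436279296875, 1.0111465454101562), (142.5269775390625, 135.81790161132812), 0.8065712451934814) [[-75.0, -66.0], [49.0, 69.0]]
24.35 tcp hopper -84.20499152511692 351.21791507446216 -269.21602556977496 0.3689765438968499 [ 0.05087862 -1.09120471  0.96198988] 0.05129591981408769 0.0
scene 58 [0.4277 0.0318 0.3024] ((425.3629150390625, 31.24553680419922), (47.11606216430664, 15.29164981842041), 5.17520809173584)
top 87 [0.4279 0.0283 0.3025] ((429.10272216796875, 28.45696258544922), (40.07835388183594, 13.005184173583984), 7.425560474395752)
```

```bash
sed -i 's/rep(.tray rim.*$/pass/; s/^    rep(.hopper rim.*$/    pass/' m.py; python3 m.py | egrep 'mug|eraser|stap|flask'; python3 - <<'E'
from h import *
O=np.array([.5055,.039]);y=np.radians(8.5);X=np.array([np.cos(y),np.sin(y)]);Y=np.array([-X[1],X[0]])
for n,(r0,r1,c0,c1) in (('scene',(200,240,255,315)),('top',(190,262,200,275))):
    f=np.load(n+'.npz');p,d=f['p'],f['d'];W=world(n,d);hsv=cv2.cvtColor(p,cv2.COLOR_RGB2HSV).astype(int);q=W[...,:2]-O;hx=q@X;hy=q@Y
    print(n)
    for v in range(r0,r1):
        s=''
        for u in range(c0,c1):
            H,S,V=hsv[v,u];z=W[v,u,2]; inb=-.075<hx[v,u]<.05 and abs(hy[v,u])<.067 and .002<z<.05
            c='b' if 100<H<130 and S>100 else 'g' if 45<H<85 and S>90 else 'c' if (H<20 or H>170) and S>90 else 'k' if V<35 else '-'
            s+= (c.upper() if inb and c!='b' else c if inb else '#' if z>.05 else '.')
        print(s)
E
```

```text
mug 170 ctr [ 0.7867 -0.0114] z [0.081 0.091 0.098] rect [789.9 -11.2] [83.3 81.5] 23.9
eraser 595 ctr [ 0.7361 -0.301 ] z [0.029 0.036 0.042] rect [ 736.4 -301.5] [ 46.1 126.9] 22.6
stapler 536 ctr [0.4185 0.3684] z [0.033 0.044 0.504] rect [418.  369.5] [156.   30.2] 57.5
flask 913 ctr [0.6745 0.3583] z [0.058 0.14  0.203] rect [682.  367.8] [82.  87.3] 55.3
scene
##################################.#####....................
######.##########################..#####....................
####.#############################.#####....................
#####.#########################-.##.####....................
####..########################---#######....................
####....###-#################.--.--.##......................
####...###bb-################-b-----####....................
####..###bbb##################------.-###...................
####.###bbbb###################--.-----####.................
#######bbbbb#####################---...-####................
######bbbbbb########--############---...-#####..............
#####bbbbbbb########b--#############----.-..###.............
[... 6484 characters left out ...]
................
........................................######.............................
......................#....................................................
...........................................................................
....#......................................................#...............
.........................................................................#.
.....................................#.....................................
...........................................................................
...........................................................................
...................................................................#.......
```

```bash
python3 - <<'E'
from h import *
O=np.array([.5055,.039]);y=np.radians(8.5);X=np.array([np.cos(y),np.sin(y)]);Y=np.array([-X[1],X[0]])
f=np.load('scene.npz');p,d=f['p'],f['d'];W=world('scene',d);q=W[...,:2]-O;hx=q@X;hy=q@Y
for v in range(205,223,2): print(v,[(u,*p[v,u].tolist(),int(hx[v,u]*1e3),int(hy[v,u]*1e3),int(W[v,u,2]*1e3)) for u in range(278,300,2)])
for n in('top','scene'):
    f=np.load(n+'.npz');p,d=f['p'],f['d'];W=world(n,d);H,S,V=cv2.split(cv2.cvtColor(p,cv2.COLOR_RGB2HSV))
    k,L,st,c=cv2.connectedComponentsWithStats(((H>2)&(H<18)&(S>110)&(V>50)&(W[...,2]>-.02)&(W[...,2]<.1)).astype(np.uint8))
    for i in range(1,k):
        if 4<st[i,4]<400: print(n,st[i,4],W[L==i].mean(0).round(3))
E
```

```text
205 [(278, 144, 36, 30, 91, 77, 288), (280, 133, 41, 34, 89, 83, 292), (282, 81, 76, 67, 19, 38, 178), (284, 58, 62, 65, -75, -22, 24), (286, 36, 42, 58, -73, -12, 35), (288, 39, 43, 58, -73, -3, 44), (290, 39, 50, 79, -76, 3, 47), (292, 62, 73, 103, -74, 14, 60), (294, 106, 101, 81, -115, -4, 0), (296, 115, 111, 90, -122, 0, -2), (298, 114, 111, 90, -123, 8, 5)]
207 [(278, 120, 35, 28, 96, 81, 287), (280, 140, 37, 31, 91, 85, 287), (282, 144, 38, 31, 91, 92, 293), (284, 77, 38, 37, 86, 97, 292), (286, 34, 42, 55, -72, -10, 26), (288, 38, 43, 58, -71, 0, 37), (290, 40, 43, 58, -74, 6, 40), (292, 40, 47, 65, -74, 15, 49), (294, 54, 67, 98, -73, 24, 58), (296, 107, 107, 93, -113, 6, 0), (298, 115, 111, 90, -121, 10, -5)]
209 [(278, 66, 33, 29, 68, 60, 228), (280, 110, 35, 30, 96, 89, 285), (282, 134, 37, 31, 93, 94, 286), (284, 145, 40, 33, 91, 100, 290), (286, 113, 39, 32, 86, 105, 289), (288, 35, 41, 48, -68, 2, 30), (290, 38, 44, 59, -74, 7, 27), (292, 40, 44, 58, -75, 15, 34), (294, 40, 43, 57, -73, 26, 47), (296, 42, 52, 79, -70, 36, 60), (298, 90, 96, 101, -75, 41, 59)]
211 [(278
[... 1885 characters left out ...]
 (284, 58, 53, 33, -23, 21, 18), (286, 98, 62, 42, -23, 30, 26), (288, 91, 81, 70, -29, 34, 24), (290, 49, 61, 73, -39, 37, 16), (292, 44, 64, 112, -48, 39, 9), (294, 47, 66, 113, -53, 45, 8), (296, 43, 55, 86, -31, 68, 56), (298, 42, 47, 60, -45, 67, 40)]
top 39 [ 0.879 -0.314  0.015]
top 103 [ 0.367 -0.028  0.024]
top 108 [0.368 0.115 0.024]
scene 5 [-0.27  -0.504  0.008]
scene 14 [ 0.351 -0.014  0.025]
scene 9 [ 0.87  -0.308  0.017]
scene 68 [0.369 0.119 0.024]
scene 20 [0.472 0.063 0.028]
scene 25 [ 0.765 -0.034  0.094]
scene 6 [0.734 0.005 0.081]
scene 7 [0.718 0.015 0.059]
scene 6 [ 0.813 -0.049  0.062]
scene 6 [0.756 0.017 0.075]
scene 7 [0.744 0.004 0.011]
scene 5 [0.77  0.026 0.009]
```

```bash
python3 - <<'E'
from h import *
O=np.array([.5055,.039]);y=np.radians(8.5);X=np.array([np.cos(y),np.sin(y)]);Y=np.array([-X[1],X[0]])
f=np.load('top.npz');p,d=f['p'],f['d'];W=world('top',d);q=W[...,:2]-O;hx=q@X;hy=q@Y
m=(hx>-.04)&(hx<.03)&(abs(hy)<.028)&(W[...,2]<.225)
print(m.sum(),np.percentile(W[...,2][m],[1,10,50,90,99]).round(3),np.percentile(p[m],[1,50,99],axis=0))
for a in np.arange(-.04,.03,.01): k=m&(hx>=a)&(hx<a+.01); print(round(a,2),k.sum(),np.median(W[...,2][k]).round(3),np.median(p[k],0))
E
```

```text
516 [0.16  0.163 0.166 0.169 0.172] [[143.   141.   130.15]
 [174.   172.   159.  ]
 [182.   179.   165.85]]
-0.04 74 0.166 [178.  175.5 162. ]
-0.03 74 0.167 [178.  175.  161.5]
-0.02 73 0.166 [176. 174. 161.]
-0.01 74 0.167 [175. 173. 159.]
0.0 73 0.166 [174. 171. 158.]
0.01 74 0.166 [172. 170. 156.]
0.02 74 0.166 [171. 168. 155.]
0.03 0 nan [nan nan nan]
  return _methods._mean(a, axis=axis, dtype=dtype,
  ret = ret.dtype.type(ret / rcount)
  ret = um.true_divide(
```

The hopper floor is bare and flat, and no stray cell shows on the desk, so the thin cell must be in the tray, out of view. Handing in.

```bash
python3 -c "
from h import *
print(bot.job_done())"
```

```text
the job is handed in; nothing more can be done
None
```

I handed the job in at about 24 s: the tray is centred under the hopper, the door is shut, and the latch is back against its locked stop. The green and black batteries were seen in the tray. The thin grey one was never seen there, but the hopper was empty and no stray battery showed on the desk. The mug, eraser and flask hadn't moved, and the arm partly hid the stapler in the last check but was never near it while low.

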